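# Close and lock the stone case on the jeweller's bench

## Robot

A 6-joint arm with a two-finger parallel gripper is mounted at the origin on the work surface. World frame = base frame: x ahead of the robot, y to its left, z up, the work surface at z = 0. Lengths are in m, angles in rad, forces in N, time in s.
With the tool pointing down it reaches from about 0.3 to 0.825 m from the base axis. Payload 5.4 kg.
Tool frame: the origin (TCP) lies at the very end of the fingers, on their centre line; the grasp point (between the pads) lies 19 mm behind it; z points along the fingers, y is the line along which they close (so a half turn about z gives the same grasp; the last joint's range is limited). The gripper opens to 92 mm and grips with 3 to 60 N. Pads are 20 mm wide; open, the fingers measure 128 mm over their backs; the gripper's body (75 mm by 189 mm) begins 69 mm behind the grasp point.
Start: joints at [1.054, 0.158, 1.597, -0, 1.386, -0.21], TCP at [0.174, 0.548, 0.215] pointing down, gripper open.
Joint ranges: [-2.91, 2.91], [-0.94, 2.29], [0.18, 2.7], [-1.29, 4.43], [0.17, 2.64], [-3, 3]. Speed limits (rad/s): [2.57, 2.57, 3.14, 3.14, 3.14, 3.14].

## Interface

Orientations are given as a rotation vector (axis times angle).
In Python, from workcell import bot gives the robot as it stands. Calls block until the motion is done:
- bot.goto(position, orientation): joint-space move of the TCP to a pose.
- bot.line_to(position, rot=None, max_speed=0.15): straight line of the TCP; rot=None keeps the orientation; max_speed is the mean speed in m/s.
- bot.set_joints(angles): joint-space move.
- bot.set_gripper(opening, newtons=None): opening from 0.0 (shut) to 1.0 (fully open); newtons is the grip in N (None keeps the last); returns when the fingers have stopped.
- bot.hold(seconds).
- bot.inverse_kinematics(position, orientation): joint angles nearest the present ones, or None.
- bot.read_camera(name): name is "scene" or "top" or "wrist"; returns a dict with "pixels" (384x512x3 uint8, blue, green, red), "fx", "fy", "cx", "cy" (pixels), "R" (3x3) and "t" (3): a world point X has camera coordinates R X + t. Camera axes: x right, y down, z forward; pixel columns grow to the right and rows downward; lengths in m; the calibration is good to about 2 mm. A picture is of the moment at which its call begins. There is no depth.
A pose or a line that the arm cannot do raises bot.MotionError and nothing moves.
- bot.job_done(): hands the job in; it is judged then, once.
Readings, each from a call of its own:
- bot.current_clock(): time.
- bot.current_joints(): joint angles.
- bot.current_joint_vel(): joint speeds.
- bot.current_effort(): joint torques, N m.
- bot.current_ee_pos(): TCP position.
- bot.current_tool_rot(): TCP orientation.
- bot.current_contact_force(): force on the tool from outside, world axes, zero at the start.
- bot.current_ft_torque(): the same for the moment, N m.
- bot.current_opening(): opening from 0.0 (shut) to 1.0 (fully open).
- bot.current_grip_force(): force on a finger pad.
Only numpy, scipy, OpenCV 4.12 (cv2) and the standard library are available. Lean on these libraries where they do the work, as an engineer would, in place of code of your own. Each camera call takes 0.05 s, during which the arm holds its last target. There are 200 camera calls.

## Task

The stones are loaded: put the loose lid on the wooden stone case so that it sits fully home, then pull up the red lock knob and slide the lock with its fork over the lid to the next hole towards the case. There push the knob down until it is fully home and keep holding it down: its spring is worn and lifts the pin part way out by itself, so the program finishes while still holding the knob home. Leave the brush, the steel block and the white dish alone.

Things in the scene. Friction and masses are not known exactly. Their poses are not given: they have to be found in the camera images.
- case: Fixed fixture, yaw within 0.3 rad: dark steel base plate 150 x 310 x 10 mm (own x, y, z) with an open light-wood box on its -y part and a steel ladder rail along own y on its +y part. Origin at bench level, box centre at own (0, -70) mm. Rail 34 mm wide, own x = 0, own y 20 to 165 mm, top 50 mm above the bench; slots (holes) 11 mm long in y at own y = 55 (next hole), 95 (start) and 135 mm
- case_mouth (a point): Centre of the box's open mouth, at rim height, 50 mm above the bench; axes as the case's. Box outside 120 (x) x 100 (y) mm, walls 6 mm, inside 108 x 88 mm, with stones on a blue insert, all well below the rim
- next_hole (a point): Middle of the target hole in the rail (the one nearest the box), at the height of the rail's top; axes as the case's
- lid: Loose wooden lid, 0.15 to 0.3 kg, at first on the bench to the robot's right (-y). Plug 102 (x) x 82 (y) x 6 mm below, plate 128 x 108 x 6 mm on it, and in the middle an upright brass fin to grip: 14 mm thick (x), 40 long (y), 12 to 46 mm above the origin. Origin: centre of the plug's underside. Seated: axes along the case's, either way round, 3 mm play, origin 6 mm below case_mouth
- lock_slide (a joint): Position of the aluminium lock slide on the rail (m): about 0 at the start hole, grows towards the box (the case's -y), 0.040 at the next hole; limits -0.045 and 0.050. Block 56 (x) x 40 (y) x 24 mm, top 76 mm above the bench, carrying the knob in its middle. Moves with 1.5 N friction when the pin is clear of the rail; with the pin in a hole it has about 1.5 mm play either way
- lock_plunger (a joint): Height of the spring plunger above fully home (m), 0 to 0.022. 0: knob on its collar, pin 14 mm deep. Let go over a hole it rests at about 0.006 (pin half in, slide still locked); about 5 N pushes it to 0, and it springs back when let go. Pulling takes about 8 N; the pin is clear above 0.014 (0.016 to 0.019 is good for sliding). Let go between holes, its round end rides on the rail
- knob: Red round knob on the plunger, 26 mm diameter, 28 mm tall, vertical; origin at the centre of its underside, 83 mm above the bench when fully home, about 89 mm at the start. Moves with plunger and slide; axes as the case's. Below it on the slide stands a brass collar, 20 mm diameter, 7 mm tall
- fork_tip (a point): Midway between the ends of the slide's two fork prongs, at their underside, 60 mm above the bench (4 mm over a seated lid). Prongs 12 mm wide, 8 mm thick, centred at x = +-22 mm, reaching 77 mm from the block towards the box, clear of the lid's fin. At the start they end 14 mm short of the lid's place; at the next hole they cover its edge by 26 mm
- brush: Bystander: brush about 160 mm long lying on the bench on the robot's left; leave alone
- bench_block: Bystander: polished steel block 70 x 70 x 22 mm, beyond the case; leave alone
- stone_dish: Bystander: white dish 84 mm across, 30 mm tall, on the robot's left; leave alone
Not all that is in view belongs to the job. There is more than one size of the lid; the one meant has the size given above.

How it is judged:
By the outcome, as a careful person would: the job done as asked, in the order asked, and still so for the second after the job is handed in, while the arm keeps its last pose, push and grip.
It also fails if it takes over 58 s, if anything falls off the work surface, if the arm or the gripper's body presses on something with over 40 N, if the wrist force passes 120 N, or if a joint passes its speed limit or range.

## Working session

There is one attempt and no reset: what is moved stays moved. The work goes in short steps, each a Python script; the robot and the scene stay as the last script left them, time stands still between calls to the robot, and variables do not carry over. Pictures are saved under pics/ and viewed, at most 10 in all, crops included, and the job is handed in when it is done.

```bash
ls; mkdir -p pics
python3 - <<'E'
from workcell import bot
import cv2,numpy as np
for n in ("top","scene"):
    c=bot.read_camera(n); cv2.imwrite(f"pics/{n}0.png",c["pixels"]); print(n,c["fx"],c["fy"],c["cx"],c["cy"],np.round(c["R"],3).tolist(),np.round(c["t"],3))
print(bot.current_clock())
E
```

```text
pics
top 346.7837818094058 346.7837818094058 249.99697138579927 191.66661417168217 [[-0.006, -1.0, 0.013], [-0.997, 0.005, -0.081], [0.081, -0.013, -0.997]] [-0.019  0.604  0.994]
scene 425.7275581165445 425.7275581165445 247.00438378755084 189.5491984315545 [[-0.786, 0.618, 0.009], [0.442, 0.573, -0.691], [-0.432, -0.539, -0.723]] [ 0.475 -0.197  1.779]
0.1
```

View pics/top0.png

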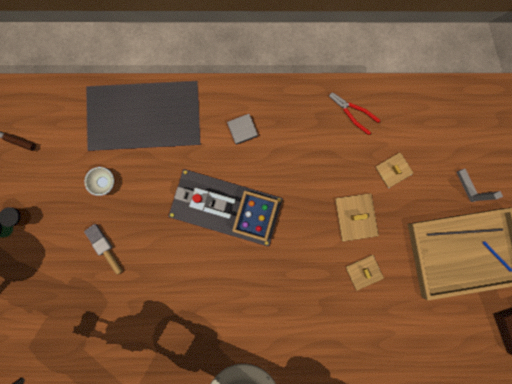

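View pics/scene0.png

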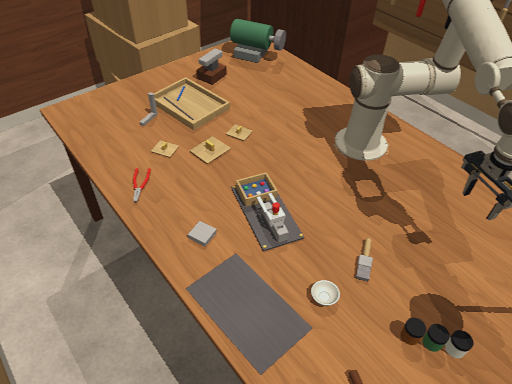

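Top view: the lid candidates are the small lid at (394,170), the large lid at (357,218) and the small lid at (365,272). The large one measures about 40x45 px, and 108x128 mm at about 346 px/m should be 37x44 px, so it matches the description. The case is at (225,207), with the red knob at (197,199) and the box at (256,216). The scene view shows the same layout, with the large lid at (210,150).

Next I'll take close wrist views of the case and the lid.

```bash
cat > h.py <<'E'
from workcell import bot
import cv2,numpy as np
from scipy.spatial.transform import Rotation as Ro
def cast(c,uv,z):
    uv=np.atleast_2d(uv).astype(float); R=np.array(c["R"]);t=np.array(c["t"]);o=-R.T@t
    d=np.c_[(uv[:,0]-c["cx"])/c["fx"],(uv[:,1]-c["cy"])/c["fy"],np.ones(len(uv))]@R
    return o+d*((z-o[2])/d[:,2])[:,None]
def down(psi): return (Ro.from_euler('z',psi)*Ro.from_euler('x',np.pi)).as_rotvec()
def best(p,psi):
    """tool-down yaw (of the two half turns) with least last-joint angle"""
    o=[]
    for k in (-1,0,1):
        q=bot.inverse_kinematics(p,down(psi+k*np.pi))
        if q is not None:o.append((abs(q[5]),psi+k*np.pi))
    return min(o)[1]
E
python3 - <<'E'
from h import *
c=bot.read_camera("top")
for n,uv,z in (("box",(256,216),.05),("knob",(198,198),.117),("lid",(357,218),.012)): print(n,cast(c,uv,z).round(3))
print(Ro.from_rotvec(bot.current_tool_rot()).as_matrix().round(2).tolist())
P=cast(c,(235,208),.05)[0]; L=cast(c,(357,218),.03)[0]
for n,p in (("case",P),("lid",L)):
    g=np.array([p[0],p[1],.33]); psi=best(g,np.pi/2)
    # look so that the target is below the wrist camera: first find its offset
    bot.goto(g,down(psi)); w=bot.read_camera("wrist")
    cv2.imwrite(f"pics/w_{n}.png",w["pixels"]); np.save(f"w_{n}.npy",w,allow_pickle=True)
    R=np.array(w["R"]);o=-R.T@np.array(w["t"]); print(n,g.round(3),psi,"cam at",o.round(3),"axis",R[2].round(2),bot.current_clock())
E
```

```text
box [[ 0.532 -0.039  0.05 ]]
knob [[0.58  0.117 0.117]]
lid [[ 0.524 -0.34   0.012]]
[[-0.95, 0.3, -0.0], [0.3, 0.95, -0.0], [0.0, -0.0, -1.0]]
case [0.555 0.02  0.33 ] 1.5707963267948966 cam at [0.555 0.105 0.5  ] axis [ 0.   -0.29 -0.96] 2.55
lid [ 0.524 -0.334  0.33 ] 1.5707963267948966 cam at [ 0.525 -0.25   0.501] axis [ 0.   -0.29 -0.96] 3.9333
```

View pics/w_case.png

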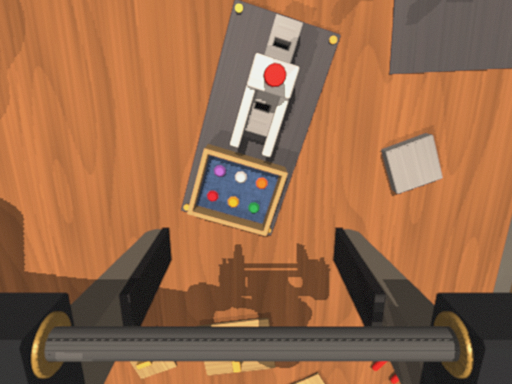

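View pics/w_lid.png

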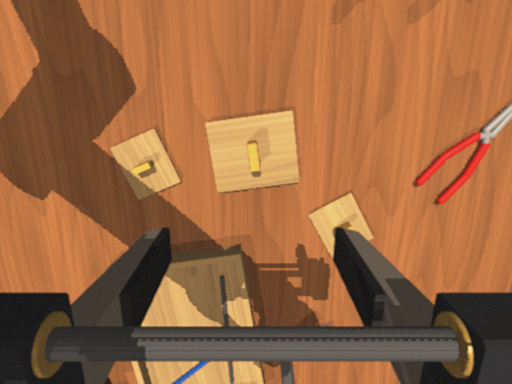

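The wrist view of the case shows the box rim at about (204,148)-(287,168)-(269,233)-(187,210), the knob at (275,75) and the prong ends at about (237,150) and (268,156). In the wrist view of the lid, the large lid's corners are at about (206,122), (292,111), (298,183), (217,192), and its brass fin is at (254,157). I'll measure from these, plus one view from straight above the box.

Run:
```python
from h import *
L=np.load("w_lid.npy",allow_pickle=True).item(); C=np.load("w_case.npy",allow_pickle=True).item()
def blob(m,uv):
    n,l,s,ce=cv2.connectedComponentsWithStats(m.astype(np.uint8)); k=l[uv[1],uv[0]]
    return (l==k).astype(np.uint8) if k else None
def show(c,m,z,name):
    cn=max(cv2.findContours(m,0,1)[0],key=cv2.contourArea)[:,0]
    P=cast(c,cn,z)[:,:2]; r=cv2.minAreaRect((P*1000).astype(np.float32)); print(name,"rect mm",np.round(r[0],1),np.round(r[1],1),round(r[2],2)); return r
def hsv(c): return [x.astype(int) for x in cv2.split(cv2.cvtColor(c["pixels"],cv2.COLOR_BGR2HSV))]
h,s,v=hsv(L)
for uv in ((230,140),(254,150),(180,100),(270,175),(254,172)): print("lid img",uv,h[uv[1],uv[0]],s[uv[1],uv[0]],v[uv[1],uv[0]])
h,s,v=hsv(C)
for uv in ((245,158),(280,195),(195,185),(275,75),(230,100),(165,100)): print("case",uv,h[uv[1],uv[0]],s[uv[1],uv[0]],v[uv[1],uv[0]])
m=blob(((h<6)|(h>174))&(s>150)&(v>100),(275,75)); show(C,m,.117,"knob")
bot.goto([.535,-.12,.33],down(np.pi/2)); w=bot.read_camera("wrist"); np.save("w_box.npy",w,allow_pickle=True)
cv2.imwrite("pics/w_box.png",cv2.resize(w["pixels"][:260],None,fx=1.5,fy=1.5)); print((-np.array(w["R"]).T@w["t"]).round(3))
```

```text
lid img (230, 140) 18 133 223
lid img (254, 150) 23 161 238
lid img (180, 100) 12 164 198
lid img (270, 175) 18 131 226
lid img (254, 172) 18 140 133
case (245, 158) 16 129 127
case (280, 195) 16 129 162
case (195, 185) 17 131 232
case (275, 75) 1 197 239
case (230, 100) 6 31 116
case (165, 100) 12 163 195
knob rect mm [579.4 119.2] [23.2 22. ] 44.36
[ 0.535 -0.037  0.501]
```

View pics/w_box.png

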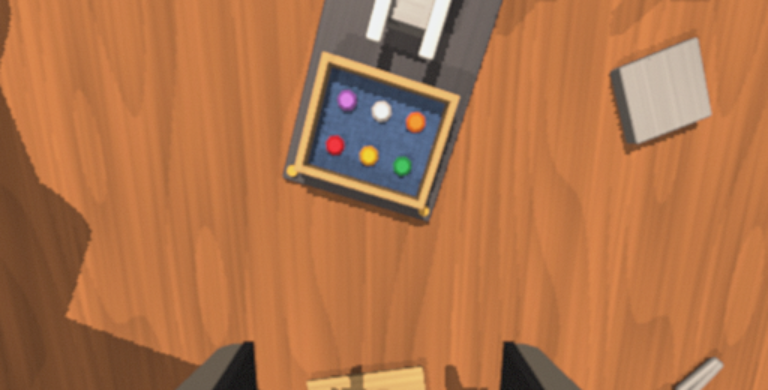

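The close view from above shows the box rim corners, in display pixels at 1.5x, at about (323,53), (460,98), (424,210) and (295,170). The stones sit well below the rim.

```bash
cat > m.py <<'E'
from h import *
def rect(c,m,uv,z,name):
    n,l,s,ce=cv2.connectedComponentsWithStats(m.astype(np.uint8)); k=l[uv[1],uv[0]]
    if not k: print(name,"seed off"); return
    cn=max(cv2.findContours((l==k).astype(np.uint8),0,1)[0],key=cv2.contourArea)[:,0]
    P=cast(c,cn,z)[:,:2]; r=cv2.minAreaRect((P*1000).astype(np.float32))
    print(name,np.round(r[0],1),np.round(r[1],1),round(r[2],2)); return r
def hsv(c): return [x.astype(int) for x in cv2.split(cv2.cvtColor(c["pixels"],cv2.COLOR_BGR2HSV))]
E
python3 - <<'E'
from m import *
w=np.load("w_box.npy",allow_pickle=True).item(); L=np.load("w_lid.npy",allow_pickle=True).item(); C=np.load("w_case.npy",allow_pickle=True).item()
h,s,v=hsv(w); m=(h>=14)&(h<=22)&(s>90)&(v>100)
m=cv2.morphologyEx(m.astype(np.uint8),cv2.MORPH_CLOSE,np.ones((3,3)))
seed=np.argwhere(m[100:126,195:210])[0]; rect(w,m,(195+seed[1],100+seed[0]),.05,"rim(outer)")
# inner opening: the hole of the rim mask
n,l,st,ce=cv2.connectedComponentsWithStats(m); k=l[100+seed[0],195+seed[1]]
cs,hi=cv2.findContours((l==k).astype(np.uint8),cv2.RETR_CCOMP,1)
i=max(range(len(cs)),key=lambda i:cv2.contourArea(cs[i])*(hi[0][i][3]>=0)); r=cv2.minAreaRect((cast(w,cs[i][:,0],.05)[:,:2]*1000).astype(np.float32)); print("inner",np.round(r,1) if 0 else r)
h,s,v=hsv(L); m=(h>=15)&(h<=30)&(s>90)&(v>170); rect(L,m,(230,140),.012,"lid plate")
m=(h>=21)&(h<=30)&(s>150)&(v>200); rect(L,m,(254,150),.046,"fin top")
# rail/white slide: knob vs collar; white prongs
h,s,v=hsv(C); m=(s<25)&(v>190); rect(C,m,(245,120),.070,"slide white")
# base corner screws (z 10mm)
m=(h>=18)&(h<=32)&(s>120)&(v>130)
for uv in ((238,8),(333,40),(186,208)): rect(C,m,uv,.012,"screw")
E
```

```text
rim(outer) [532.  -39.8] [107.  132.8] 73.2
inner ((532.2255249023438, -37.17295455932617), (86.91264343261719, 106.4718246459961), 73.20318603515625)
lid plate [ 527.1 -340. ] [128.4 108.1] 7.79
fin top [ 526.9 -340.3] [11.5 36.9] 7.38
slide white seed off
screw [537.  206.5] [9.2 9.4] 0.08
screw [663.4 169.1] [ 9.4 10.1] 3.97
screw [528.4 -48.6] [106.1 142.8] 73.36
```

The measurements agree with the given sizes:
- **Lid:** centre (527, -340) mm, 128.4 x 108.1 mm, yaw 7.6°. The fin is at the same centre.
- **Box:** inner mouth 106.5 x 87 mm at (532, -37) mm, case yaw -16.8°.
- **Knob:** the box pose predicts (580, 121) mm and I measured (579, 119) mm.

Next I'll grip the lid.

```bash
cat >> h.py <<'E'
YAW=np.radians(-16.8); BOX=np.array([.5322,-.0372]); EY=np.array([-np.sin(YAW),np.cos(YAW)]); EX=np.array([np.cos(YAW),np.sin(YAW)])
def P(x,y,z): q=BOX+EX*x+EY*(y+.07); return np.array([q[0],q[1],z])   # case own coordinates -> world
PSI=np.pi/2+YAW
E
python3 - <<'E'
from h import *
l=np.array([.527,-.340]); a=np.pi/2+np.radians(7.6)
bot.set_gripper(.5,40)
bot.goto([*l,.11],down(a)); bot.line_to([*l,.016],max_speed=.08)
bot.set_gripper(0); print("open",bot.current_opening()*92,"grip",bot.current_grip_force())
f0=np.array(bot.current_contact_force()); bot.line_to([*l,.14],max_speed=.12)
print("weight",f0.round(2),np.round(bot.current_contact_force(),2),bot.current_clock())
T=P(0,-.07,.16); bot.goto(T,down(PSI)); w=bot.read_camera("wrist"); print(bot.current_joints(),bot.current_ee_pos(),bot.current_clock())
cv2.imwrite("pics/carry.png",w["pixels"]); np.save("w_carry.npy",w,allow_pickle=True)
E
```

```text
open 13.651813683359116 grip 39.999698996543884
weight [ 0.61  1.3  -0.01] [-0.13  0.61 -2.78] 9.9333
[-2.98079398e-01  1.00449976e-01  1.77197868e+00 -3.17613303e-04
  1.26899533e+00 -3.89236606e-03] [ 0.53244114 -0.03825451  0.15990197] 11.1417
```

View pics/carry.png

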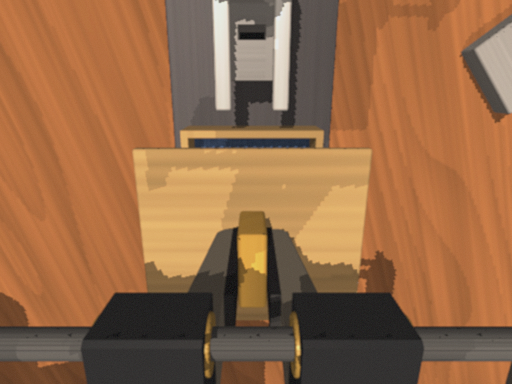

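The lid is square to the box. Its far edge runs along row 149, from column 134 to 371, and the box rim behind it spans columns 181 to 323. I'll check the in-hand offset numerically, then lower it.

Run:
```python
from h import *
w=np.load("w_carry.npy",allow_pickle=True).item()
def own(p): d=p[:,:2]-BOX; return (np.c_[d@EX,d@EY-.07]*1000).round(1)
print("lid edge own (expect -64/64,-16)",own(cast(w,[(134,149),(371,149)],.156)).tolist())
print("rim corners own (expect -60/60,-20)",own(cast(w,[(180.5,130),(323.5,130)],.05)).tolist())
print("prong ends own (expect mid 0, -2)",own(cast(w,[(222,109),(281,109)],.064)).tolist())
```

```text
lid edge own (expect -64/64,-16) [[-61.9, -17.4], [63.5, -17.4]]
rim corners own (expect -60/60,-20) [[-59.2, -20.0], [60.4, -20.0]]
prong ends own (expect mid 0, -2) [[-22.8, -2.1], [23.2, -2.1]]
```

Run:
```python
from h import *
def st(n): print(n,np.round(bot.current_ee_pos(),4),np.round(bot.current_contact_force(),1),np.round(bot.current_ft_torque(),2),round(bot.current_clock(),2))
bot.line_to(P(0,-.069,.080),max_speed=.1); st("above")
for z in (.070,.066,.063,.060,.059):
    bot.line_to(P(0,-.069,z),max_speed=.04); st(z)
    if bot.current_contact_force()[2]>8: break
w=bot.read_camera("wrist"); cv2.imwrite("pics/seat.png",w["pixels"])
```

```text
above [ 0.5332 -0.0365  0.0807] [-0.2 -0.2 -3.1] [-0.11  0.06  0.02] 12.09
0.07 [ 0.5322 -0.0361  0.0697] [ 0.2  0.5 -1.6] [-0.01  0.14  0.  ] 12.49
0.066 [ 0.5322 -0.0362  0.0657] [-0.1 -0.5 -2. ] [-0.08  0.06  0.02] 12.74
0.063 [ 0.5323 -0.0362  0.0628] [ 0.8 -0.1 -1.9] [-0.12  0.1  -0.01] 12.99
0.06 [ 0.5327 -0.0363  0.0601] [-0.1 -0.4 -1.5] [-0.06 -0.03  0.02] 13.24
0.059 [ 0.5327 -0.0363  0.06  ] [-4.1  0.4  4.6] [0.07 0.65 0.07] 13.49
```

The lid stopped at TCP z = 0.060, which is the fully home height (origin at 44 mm). I'll release it, check it from above, and go to the knob.

Run:
```python
from m import *
bot.set_gripper(.5); bot.line_to(P(0,-.069,.20),max_speed=.2)
bot.goto(P(0,-.05,.30),down(PSI)); w=bot.read_camera("wrist"); np.save("w_seat.npy",w,allow_pickle=True); cv2.imwrite("pics/seat2.png",w["pixels"])
h,s,v=hsv(w)
def own(p): d=p[:,:2]-BOX; return (np.c_[d@EX,d@EY-.07]*1000).round(1)
m=((h<6)|(h>174))&(s>150)&(v>100); n,l,S,ce=cv2.connectedComponentsWithStats(m.astype(np.uint8)); 
for i in range(1,n):
    if S[i,4]>150: print("red",ce[i].round(0),S[i,4],own(cast(w,ce[i],.117)))
print(bot.current_ee_pos(),bot.current_clock())
```

```text
red [252.  25.] 565 [[ 0.2 92.7]]
red [484. 290.] 459 [[ 283.1 -201.1]]
red [500. 304.] 456 [[ 307.2 -221.5]]
[ 0.53717962 -0.01786242  0.29794689] 15.575
```

View pics/seat2.png

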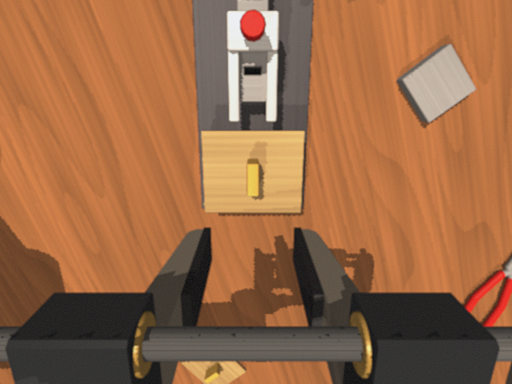

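The lid sits square and level on the box, with corners at (202,131), (304,131), (303,213), (205,213), and lies clear of the prong ends at row 120. The knob is at (252,25). Now I'll grip it and pull.

Run:
```python
from m import *
w=np.load("w_seat.npy",allow_pickle=True).item(); h,s,v=hsv(w)
m=(h>=15)&(h<=30)&(s>90)&(v>150); r=rect(w,m,(230,150),.056,"lid seated"); print("box",BOX*1000)
def st(n): print(n,np.round(bot.current_ee_pos(),4),np.round(bot.current_contact_force(),1),round(bot.current_clock(),2))
y=.0937
bot.goto(P(0,y,.16),down(PSI)); bot.line_to(P(0,y,.089),max_speed=.08); bot.hold(.2); st("at knob")
bot.set_gripper(0,45); print("open mm",bot.current_opening()*92,bot.current_grip_force()); st("gripped")
for z in (.093,.097,.1005):
    bot.line_to(P(0,y,z),max_speed=.03); bot.hold(.15); st(z)
print("open mm",bot.current_opening()*92)
w=bot.read_camera("wrist"); cv2.imwrite("pics/pull.png",w["pixels"]); c=bot.read_camera("scene"); cv2.imwrite("pics/pull_s.png",c["pixels"])
```

```text
lid seated [532.2 -36.6] [106.8 129.2] 73.23
box [532.2 -37.2]
at knob [0.5799 0.1195 0.0896] [ 0.2 -0.7  0.4] 17.62
open mm 25.00291430554475 45.00018162187189
gripped [0.5795 0.1195 0.0891] [-0.4 -0.2 -0.2] 18.07
0.093 [0.5795 0.1195 0.0928] [ 1.6  0.6 -3.4] 18.51
0.097 [0.5795 0.1195 0.0967] [ 3.4 -0.4 -5.7] 18.94
0.1005 [0.5794 0.1194 0.1002] [ 4.6  0.  -8.6] 19.36
open mm 24.572989074819994
```

Run:
```python
from h import *
def st(n):
    f=np.array(bot.current_contact_force()); p=np.array(bot.current_ee_pos()); d=p[:2]-BOX
    print(n,"own",(d@EX*1000).round(1),(d@EY*1000-70).round(1),"z",(p[2]*1000).round(1),"f own",(f[:2]@EX).round(1),(f[:2]@EY).round(1),f[2].round(1),"open",round(bot.current_opening()*92,2),round(bot.current_clock(),2)); return f[:2]@EY
f0=st("start"); y0=.0937
for s in (.003,.006,.015,.030,.040):
    bot.line_to(P(0,y0-s,.1005),max_speed=.04); bot.hold(.1)
    if abs(st(s)-f0)>8: print("stuck"); break
w=bot.read_camera("wrist"); cv2.imwrite("pics/slid.png",w["pixels"]); np.save("w_slid.npy",w,allow_pickle=True)
```

```text
start own -0.0 93.6 z 100.2 f own 4.6 0.1 -9.1 open 24.68 19.46
0.003 own -0.1 90.5 z 100.4 f own 4.3 0.1 -8.8 open 24.7 19.81
0.006 own -0.1 87.5 z 100.5 f own 4.4 -0.1 -8.4 open 25.05 20.16
0.015 own -0.0 78.2 z 100.4 f own 4.1 -2.0 -8.8 open 25.03 20.63
0.03 own -0.0 63.3 z 100.4 f own 2.1 -1.5 -8.4 open 24.89 21.26
0.04 own -0.0 53.2 z 100.5 f own 2.9 -1.5 -8.6 open 24.81 21.76
```

View pics/slid.png

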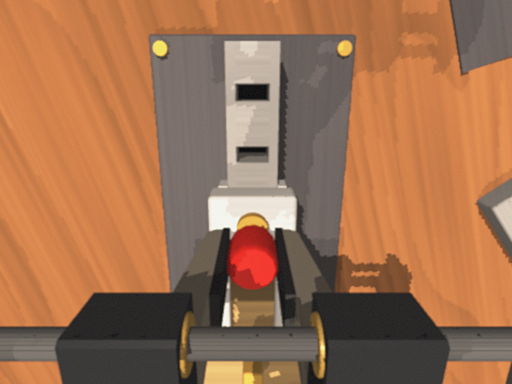

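The slide has moved. The vacated slots show at (252,92) and (252,154), the block's rear edge is near rows 188-196, and the knob is gripped at (253,257). I'll check the slide position.

Run:
```python
from m import *
w=np.load("w_slid.npy",allow_pickle=True).item(); h,s,v=hsv(w)
def own(p): d=p[:,:2]-BOX; return (np.c_[d@EX,d@EY-.07]*1000).round(1).tolist()
print("cols 252",v[80:200,252].tolist()); print("col 215",v[180:240,215].tolist(), "col 290",v[180:240,290].tolist())
for r in (83,101,146,161): print(r,own(cast(w,(252,r),.05)))
for r in (184,188,192,196,200): print(r,"z76",own(cast(w,(252,r),.076)))
```

```text
cols 252 [217, 221, 212, 160, 86, 29, 18, 20, 25, 23, 20, 21, 19, 27, 17, 20, 18, 20, 23, 61, 115, 162, 185, 191, 191, 196, 212, 217, 215, 205, 202, 210, 217, 216, 216, 216, 213, 203, 195, 194, 192, 189, 186, 185, 183, 185, 188, 189, 189, 186, 190, 188, 187, 188, 192, 191, 191, 186, 187, 184, 186, 186, 184, 185, 188, 183, 130, 60, 18, 21, 10, 26, 47, 68, 73, 80, 108, 118, 117, 115, 116, 122, 148, 178, 189, 189, 188, 189, 189, 186, 186, 186, 188, 188, 187, 188, 189, 189, 193, 192, 188, 185, 184, 183, 182, 188, 184, 171, 157, 153, 154, 155, 158, 158, 161, 172, 205, 228, 236, 237]
col 215 [124, 124, 124, 122, 124, 122, 125, 138, 148, 154, 156, 157, 158, 156, 159, 170, 206, 233, 241, 244, 244, 244, 244, 244, 243, 244, 243, 244, 244, 244, 244, 244, 244, 244, 244, 244, 244, 244, 244, 244, 245, 244, 244, 244, 244, 244, 245, 247, 246, 194, 120, 103, 107, 108, 107, 108, 107, 108, 108, 107] col 290 [105, 104, 102, 102, 104, 102, 107, 121, 143, 152, 156, 160, 161, 161, 166, 178, 205, 229, 236, 238, 238, 238, 237, 237, 237, 237, 237, 237, 238, 239, 240, 238, 238, 238, 238, 241, 243, 244, 243, 244, 245, 244, 244, 244, 244, 244, 244, 246, 247, 213, 133, 101, 104, 107, 107, 107, 107, 107, 107, 106]
83 [[0.1, 140.4]]
101 [[0.1, 129.4]]
146 [[0.1, 100.4]]
161 [[0.1, 90.2]]
184 z76 [[0.1, 81.4]]
188 z76 [[0.1, 78.9]]
192 z76 [[0.1, 76.3]]
196 z76 [[0.1, 73.7]]
200 z76 [[0.1, 71.1]]
```

The slots measure y = 134.9 and 95.3 mm, where 135 and 95 are given, so the calibration is good. The slide centre is at 53.9 mm and should be at 55. I'll shift it back 1.1 mm and push down.

Run:
```python
from h import *
def st(n):
    f=np.array(bot.current_contact_force()); p=np.array(bot.current_ee_pos()); d=p[:2]-BOX
    print(n,"own",(d@EX*1000).round(1),(d@EY*1000-70).round(1),"z",(p[2]*1000).round(2),"f own",(f[:2]@EX).round(1),(f[:2]@EY).round(1),f[2].round(1),"open",round(bot.current_opening()*92,2),round(bot.current_clock(),2)); return f[2]
y=.0548
bot.line_to(P(0,y,.1005),max_speed=.02); bot.hold(.2); st("back")
for z in (.096,.092,.089,.087,.0855,.0845,.0838,.0832,.0826,.082,.0814,.0808):
    bot.line_to(P(0,y,z),max_speed=.03); bot.hold(.15)
    if st(z)>16: break
w=bot.read_camera("wrist"); np.save("w_push.npy",w,allow_pickle=True); cv2.imwrite("pics/push.png",w["pixels"])
```

```text
back own -0.0 54.8 z 100.43 f own 3.5 -1.7 -10.1 open 24.99 22.26
0.096 own 0.0 55.0 z 96.24 f own 2.0 -0.8 -5.2 open 24.55 22.71
0.092 own 0.0 54.9 z 92.24 f own 1.0 -0.7 -1.9 open 24.72 23.14
0.089 own 0.0 54.9 z 89.19 f own -1.3 -0.7 -0.1 open 25.01 23.54
0.087 own 0.1 54.9 z 87.16 f own -1.4 0.3 1.4 open 24.82 23.94
0.0855 own 0.0 54.9 z 85.61 f own -0.8 1.8 2.3 open 24.89 24.34
0.0845 own 0.1 54.9 z 84.6 f own -1.5 0.7 3.3 open 24.88 24.74
0.0838 own 0.1 54.9 z 83.85 f own -2.4 1.6 3.4 open 24.76 25.14
0.0832 own 0.1 54.8 z 83.25 f own -2.0 1.6 5.2 open 24.89 25.54
0.0826 own 0.1 54.8 z 83.06 f own -3.7 0.8 7.4 open 24.69 25.94
0.082 own 0.1 54.8 z 83.01 f own -4.7 -0.5 11.5 open 25.18 26.34
0.0814 own 0.1 54.8 z 82.92 f own -6.5 -0.9 13.8 open 24.78 26.74
0.0808 own 0.2 54.9 z 82.92 f own -8.2 -0.8 17.4 open 24.94 27.14
```

View pics/push.png

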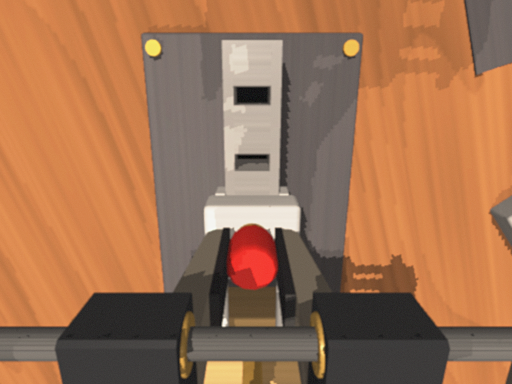

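The knob stopped at TCP z = 83.0 mm, exactly its home height, and the force rose from 5 to 17 N, so the collar is carrying the push. The picture shows the knob at (253,257) sitting on the block and the vacated slots at rows 95 and 160. One last check from the fixed camera, then I'll hand in.

Run:
```python
from h import *
bot.hold(.8); c=bot.read_camera("scene"); cv2.imwrite("pics/fin.png",cv2.resize(c["pixels"][140:270,190:340],None,fx=4,fy=4))
t=bot.read_camera("top"); print(np.round(bot.current_ee_pos(),4),np.round(bot.current_contact_force(),1),bot.current_clock())
```

```text
[0.5685 0.0823 0.0829] [-8.5  2.5 17.5] 28.0917
```

View pics/fin.png

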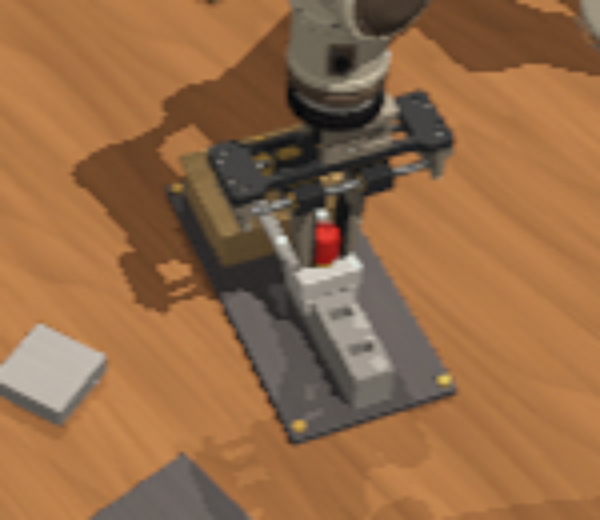

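The fixed view shows the lid flat on the box, the prongs over its edge at (275,230), and the knob held at (327,243) with a steady 17.5 N.

```bash
python3 -c "
from workcell import bot
print(bot.job_done())"
```

```text
the job is handed in; nothing more can be done
None
```

The job is handed in at about 28 s: the lid is seated, the lock is at the next hole with its fork over the lid, and the arm is still holding the knob fully home with about 17 N.

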